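Load a wooden block under the sprung hold-down of a drilling jig

TASK

Load the wooden block into the drilling jig: slide it in flat, lengthwise from the open end, so that it pushes the sprung hold-down arm up and goes beneath it, and press it firmly home against the end stop. The stop has already been set and is only lightly clamped, so do not shift it, and do not force the arm. Leave the block square and flush against the stop with the arm bearing down on it, and the other things on the bench undisturbed.

Things in the scene. Friction and masses are not known exactly. Their poses are not given: they have to be found in the camera images.
- block_mid (a point): Centre of the loose wooden packing block, brown wood grain, 45 x 90 x 38 mm, about 0.09 kg (some are lighter or heavier). It lies on the bench on a 45 x 90 face, 38 mm high, so this point is 19 mm above its underside. x is across the 45 mm width, y along the 90 mm length, z up. Both ends are alike.
- wood_block: The whole of the same wooden block, with its origin at the centre of its underside, axes as for block_mid.
- jig: Drilling jig, fixed to the bench at a place and yaw that vary: grey base plate 200 (x) x 104 (y) x 12 mm. Origin at the centre of the plate's underside, on the bench; +x runs along the channel from the open end to the stop, z up. The channel floor is the plate's flat top, z = 12 mm, bare up to x = 6 mm, with nothing above it up to x = -16 mm.
- jig_mouth (a point): Centre of the channel's mouth, on the channel floor, at jig x = 6 mm. From here flared guides narrow the way from about 64 mm to 49 mm at jig x = 25 mm; then two dark steel fences, 49 mm apart, run to x = 85 mm. Guides and fences are 8 mm high, so fingers held lower than that would strike them.
- end_stop: Adjustable steel end stop, 40 mm wide, 24.5 high, 18 long, set somewhere between jig x = 35 and 47 mm. Origin on its working face (towards the open end), mid-width, on the channel floor; axes as the jig's. With the block home, the block's centre is 45 mm short of this origin in x. It slips back if pushed with more than about 20 N; a home push of 5 to 15 N is right.
- hold_arm: Sprung hold-down arm, dark steel, 16 mm wide, over the middle of the channel. Origin on its pivot pin, at jig x = 88, z = 54 mm. It reaches 68 mm towards the open end to a round toe; from there a polished tongue rises as a lead-in at 25 degrees to its free end at jig x = -16 mm, 46 mm above the channel floor at rest.
- toe (a point): Lowest point of the arm's toe, mid-width. At rest at jig x = 20 mm, 30 mm above the channel floor; it lifts to 38 mm on the block. It presses down with 6.5 N at rest, 10 N on the block. Toe and tongue slide easily (friction 0.2; block on channel floor 0.25): wedging the arm up takes 10 to 16 N, sliding on beneath it about 6 N.
- v_block_mid (a point): Bystander: centre of the grey steel V-block, 60 x 50 x 40 mm, with a V groove in its top. Not the workpiece.
- grease_tin_mid (a point): Bystander: centre of a round grease tin, 70 mm across, 64 mm high.
- nut_0_mid (a point): Bystander: centre of a steel nut, 36 x 41 x 19 mm.
- bolt_1_mid (a point): Bystander: centre of a steel bolt lying down, 22 x 94 x 19 mm.
- bush_bronze_mid (a point): Bystander: centre of a bronze bush standing up, 40 mm across, 45 mm high.

How it is judged:
By the outcome, as a careful person would: the job done as asked, in the order asked, and still so for the second after the job is handed in, with the robot touching nothing.
It also fails if it takes over 67 s, if anything falls off the work surface, if the arm or the gripper's body presses on something with over 40 N, if the wrist force passes 120 N, or if a joint passes its speed limit or range.

ROBOT

A 7-joint arm with a two-finger parallel gripper is mounted at the origin on a cart in front of the work surface, level with it; the furniture and walls round the work are solid. World frame = base frame: x ahead of the robot, y to its left, z up, the work surface at z = 0. Lengths are in m, angles in degrees, forces in N, time in s.
With the tool pointing down it reaches from about 0.425 to 0.875 m from the base axis. Payload 4.7 kg.
Tool frame: the origin (TCP) lies midway between the tips of the shut fingers; the grasp point (between the pads) lies 19 mm behind it; z points along the fingers, y is the line along which they close (so a half turn about z gives the same grasp; the last joint's range is limited). The gripper opens to 87 mm and grips with 3 to 60 N. Pads are 19 mm wide; open, the fingers measure 117 mm over their backs; the gripper's body (75 mm by 190 mm) begins 51 mm behind the grasp point.
Start: joints at [69.907, 18.392, -4.016, 83.108, 1.295, 78.541, -3.26], TCP at [0.232, -0.607, 0.223] pointing down, gripper open.
Joint ranges: [-163.93, 163.93], [-17.29, 119.83], [-79.2, 71.16], [3.27, 140.29], [-89.18, 269.18], [5.43, 117.66], [-154.24, 154.24]. Speed limits (degrees/s): [147.25, 147.25, 180, 180, 180, 180, 180].

INTERFACE

Orientations are given as [roll, pitch, yaw] about the fixed x, y, z axes, in that order (R = Rz(yaw) Ry(pitch) Rx(roll)).
In Python, from cell import env, viewer, boxes_of, masks_of gives the robot as it stands. The module is installed in compiled form; this text tells all that it offers.
- The arm moves only by the tool apply_moves, never from a script. Its argument "moves" is a list of rows, each a list of 7 numbers: the shift along the tool's x, y, z scaled (see below), then the turn, a rotation vector about the tool's x, y, z scaled (see below), then the opening, from 0 (shut) to 1 (fully open). A call has 1 to 20 rows; each row is the pose to reach, as a shift and turn from the pose commanded when the call began, along the tool's axes at that moment; what a row does not reach only later rows make up. The controller multiplies each number of a shift by 0.2 m and each number of a turn by 1.5 rad. A row lasts 1/10 s, in which the tool goes at most 50 mm and 8.59 degrees, less where a joint would pass 70% of its speed; a pose out of reach is approached as far as the arm can. A call with a number of a shift or a turn outside -1 to 1 is refused whole. A call with a gripper value outside its range is refused whole. The fingers move at their own pace and stop on an object; "grip_force" is the grip in N (left out, the last holds). Time passes only in rows, so rows that repeat a pose let the fingers close. It gives the time, the measured TCP pose, the force, the opening and the grip force at its end, in the units of the state.
- env.get_obs(): the state, without advancing time (a new reading comes with each control period).
- viewer.read_camera(name): name is "scene" or "top" or "wrist"; returns the picture (480x640x3 uint8, red, green, blue); there is no depth.
- viewer.get_calibration(name): a dict with "fov_y" (degrees; the focal length in pixels is half the picture's height over the tangent of half this angle, whatever the lens; pixels are square), "cx", "cy" (the principal point, pixels), "position" and "orientation" of the camera in the world. Camera axes: x right, y up, looking along -z (the intrinsics and any distortion apply to the point x, -y, -z); pixel columns grow to the right and rows downward; lengths in m; the calibration is good to about 2 mm. A picture is of the moment at which its call begins: read the wrist's pose just before it. get_calibration takes no time and is no camera call; for the wrist camera it gives the pose at the moment of the call.
- env.sign_off(): hands the job in; it is judged then, once.
Trained networks look in the newest picture that a camera, given by its name, has taken for a name from the list of things; names that differ only in an ending like _2 or _b are one class to them, and where a whole thing is asked for, a point or a joint stands for the part that bears it (a point fixed in the world has none). Each returns a list of dicts, best first, with "conf" (0 to 1); they miss things now and then, are a little off and sometimes report something else, mostly with a low value. They report only what shows in the picture. A call takes as long as a camera call.
- boxes_of(camera, target): "location" ([column, row] in pixels, amid what is visible of it).
- masks_of(camera, target): "pixels" (480x640 bool, what is visible of it) and "location" ([column, row] in pixels, amid what is visible of it).
The state is a dict: "time_s": time; "qpos": joint angles; "joint_velocities": joint speeds; "effort": joint torques, N m; "tool_pos": TCP position; "tool_rot": TCP orientation; "force": force on the tool from outside, world axes, zero at the start; "wrist_torque": the same for the moment, N m; "grip_width": finger opening in m; "grasp_force": force on a finger pad.
Only numpy, scipy, OpenCV 4.12 (cv2) and the standard library are available. Lean on these libraries where they do the work, as an engineer would, in place of code of your own. Each camera call takes 0.05 s, during which the arm holds its last target. There are 200 camera calls.

## Working session

There is one attempt and no reset: what is moved stays moved. The work goes in short steps, Python scripts to look and compute and a tool call to move; the robot and the scene stay as the last step left them, time stands still between calls to the robot, and variables do not carry over. Pictures are saved under pics/ and viewed, at most 10 in all, crops included, and the job is handed in when it is done.

Besides the shell and the picture viewer there is one more tool, called after "Emit:" by a JSON object that holds its "fn" and its "kwargs". apply_moves: Moves the arm, as the interface text tells. Shifts and turns lie within -1 to 1; 1 stands for 0.2 m of shift or 1.5 rad of turn. Its arguments: {"type":"object","properties":{"moves":{"type":"array","items":{"type":"array","items":{"type":"number","minimum":-1,"maximum":1}}},"grip_force":{"type":"number"}},"required":["moves"]}

```bash
mkdir -p pics
cat > h.py <<'E'
import numpy as np, cv2
from scipy.spatial.transform import Rotation as R
from cell import env, viewer, boxes_of, masks_of
def Rm(o):
    o=np.array(o,float)
    if o.shape==(3,3): return o
    if o.size==4: raise Exception('quat '+str(o))
    return R.from_euler('xyz',o,degrees=True).as_matrix()
def ray(cal,px):
    f=240/np.tan(np.radians(cal['fov_y'])/2)
    d=np.array([(px[0]-cal['cx'])/f,-(px[1]-cal['cy'])/f,-1])
    return Rm(cal['orientation'])@d
def at_z(cal,px,z):
    d=ray(cal,px);p=np.array(cal['position'],float);return p+d*(z-p[2])/d[2]
def proj(cal,P):
    f=240/np.tan(np.radians(cal['fov_y'])/2)
    c=(np.array(P)-np.array(cal['position']))@Rm(cal['orientation'])
    return np.array([cal['cx']-f*c[...,0]/c[...,2],cal['cy']+f*c[...,1]/c[...,2]]).T
def snap(cam,name):
    im=viewer.read_camera(cam);cv2.imwrite('pics/'+name,im[:,:,::-1]);return im
E
python3 - <<'E'
from h import *
for c in ('scene','top','wrist'): print(c,viewer.get_calibration(c))
a=snap('scene','s0.png');b=snap('top','t0.png')
cv2.imwrite('pics/st0.png',np.vstack([a,b])[:,:,::-1])
for c in ('scene','top'):
    for t in ('wood_block','block_mid','jig','jig_mouth','end_stop','toe','hold_arm'):
        print(c,t,[(np.round(x['location'],1),round(x['conf'],2)) for x in boxes_of(c,t)[:3]])
print(env.get_obs())
E
```

```text
scene {'fov_y': 50.70782641189801, 'cx': 313.1932330153839, 'cy': 241.7201005067919, 'position': array([-0.03334993,  0.37998242,  0.95131664]), 'orientation': array([  36.93987247,   -0.38495031, -120.29815068])}
top {'fov_y': 56.61470154947991, 'cx': 324.626532624111, 'cy': 241.7892410501098, 'position': array([0.48482024, 0.00545797, 0.97645007]), 'orientation': array([  5.58015363,   0.29687935, -89.01967365])}
wrist {'fov_y': 70.52137209976044, 'cx': 318.834537609816, 'cy': 238.90013142958057, 'position': array([ 0.30071783, -0.57966947,  0.38413675]), 'orientation': array([-16.02564836,   0.07999167, -69.12312268])}
scene wood_block [(array([214.8, 348.6]), 0.62), (array([181.4, 294.9]), 0.28)]
scene block_mid [(array([214.3, 349.3]), 0.55)]
scene jig [(array([291.6, 238.9]), 0.9)]
scene jig_mouth [(array([292. , 237.4]), 0.84), (array([280.5, 225.2]), 0.64)]
scene end_stop [(array([280.3, 226.9]), 0.69)]
scene toe [(array([284.3, 214. ]), 0.75)]
scene hold_arm [(array([284.5, 210.2]), 0.52), (array([213.2, 346.7]), 0.26)]
top wood_block [(array([176.8, 301.4]), 0.64)]
top bloc
[... 320 characters left out ...]
_s': 0.8, 'qpos': array([69.90636467, 18.39000509, -4.01642026, 83.10732714,  1.29463212,
       78.54033354, -3.26090701]), 'joint_velocities': array([-0.04580406, -0.09246813, -0.01981711,  0.0388884 , -0.00659648,
        0.05730825, -0.02058747]), 'effort': array([-3.90666428e-04, -4.91046131e+01, -4.03792318e-01, -3.12756729e+01,
       -6.37756102e-02,  3.34045873e-02,  2.37339117e-05]), 'tool_pos': array([ 0.23188347, -0.60726021,  0.2226103 ]), 'tool_rot': array([1.79992554e+02, 2.25211442e-03, 2.09017502e+01]), 'force': array([-0.06916728,  0.24855394, -0.75444459]), 'wrist_torque': array([ 0.02020862, -0.0684614 ,  0.01957096]), 'grasp_force': 0.0, 'grip_width': 0.0872064411265389}
```

View pics/t0.png

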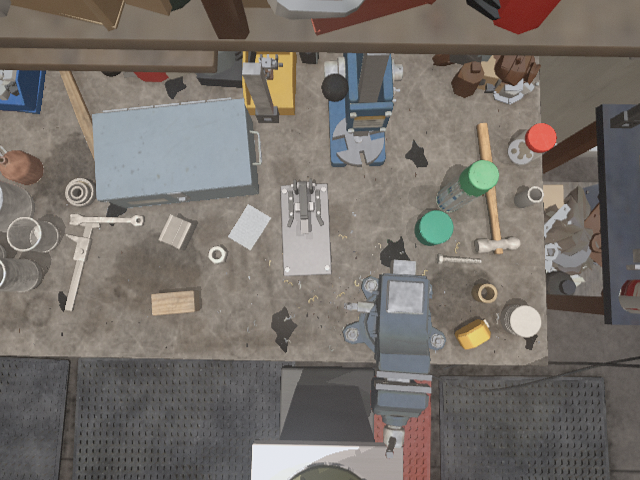

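View pics/s0.png

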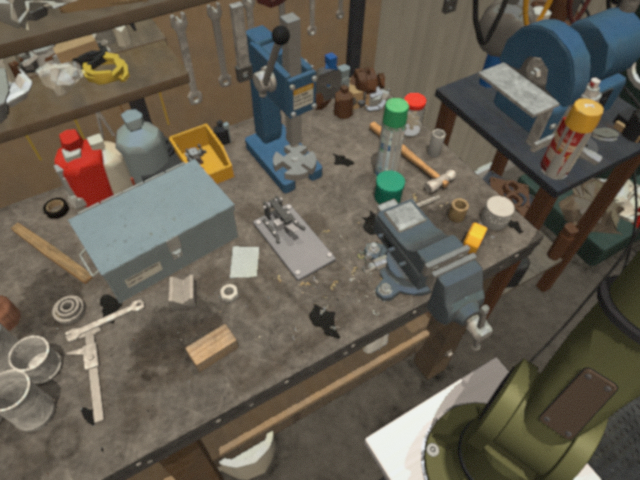

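The top view shows the jig plate at about (305,229), with its open end towards the robot (row 275) and the stop end up. The block is at (174,302), lying roughly along the columns. The scene view agrees: block at (212,346), jig at (291,239). The V-block is at (176,232) and the vise stands to the right of the jig.

Run:
```python
from h import *
cal=viewer.get_calibration('top')
viewer.read_camera('top')
for t,z in (('wood_block',.038),('jig',.012)):
    m=masks_of('top',t)[0]; p=m['pixels'].astype(np.uint8)
    c=max(cv2.findContours(p,0,2)[0],key=cv2.contourArea)
    W=np.array([at_z(cal,q,z)[:2]*1000 for q in c[:,0]],np.float32)
    print(t,m['conf'],cv2.minAreaRect(W))
for q,z in (((284,275),.012),((330,273),.012),((281,183),.012),((328,182),.012)): print(q,at_z(cal,q,z))
cs=viewer.get_calibration('scene');viewer.read_camera('scene')
print('scene block',at_z(cs,boxes_of('scene','block_mid')[0]['location'],.019))
```

```text
wood_block 0.8 ((444.9100341796875, 322.6610107421875), (44.466835021972656, 98.40669250488281), 6.153801918029785)
jig 0.79 ((611.6747436523438, 55.21116638183594), (209.051025390625, 103.62889099121094), 3.587387800216675)
(284, 275) [0.50542489 0.09857834 0.012     ]
(330, 273) [ 0.51142131 -0.00069646  0.012     ]
(281, 183) [0.7075405  0.11044848 0.012     ]
(328, 182) [0.7114308 0.0068989 0.012    ]
scene block [0.43768265 0.32676819 0.019     ]
```

```bash
cat >> h.py <<'E'
def rows(pos,yaw,p0=None,y0=None):
    o=env.get_obs()
    p0=np.array(o['tool_pos'] if p0 is None else p0); y0=o['tool_rot'][2] if y0 is None else y0
    Rt=Rm([180,0,y0]); s=Rt.T@(np.array(pos)-p0)/.2
    d=(yaw-y0+180)%360-180
    return np.round(s,3), round(-np.radians(d)/1.5,3)
E
python3 - <<'E'
from h import *
p=None;y=20.9
p=env.get_obs()['tool_pos']
for t,yw in (((.33,-.48,.34),35),((.45,-.32,.34),52),((.535,-.14,.34),70),((.535,.05,.34),85),((.475,.22,.30),96)):
    print(rows(t,yw,p,y)); p=t;y=yw
E
```

```text
(array([ 0.685, -0.419, -0.587]), np.float64(-0.164))
(array([ 0.95 , -0.311, -0.   ]), np.float64(-0.198))
(array([ 0.971, -0.219, -0.   ]), np.float64(-0.209))
(array([ 0.893, -0.325, -0.   ]), np.float64(-0.175))
(array([ 0.821, -0.373,  0.2  ]), np.float64(-0.128))
```

Emit:
{"fn": "apply_moves", "kwargs": {"moves": [[0,0,-0.587,0,0,0,1],[0,0,-0.587,0,0,0,1],[0.685,-0.419,-0.587,0,0,-0.164,1],[0.685,-0.419,-0.587,0,0,-0.164,1],[0.685,-0.419,-0.587,0,0,-0.164,1],[0.685,-0.419,-0.587,0,0,-0.164,1]]}}

```text
time_s: 1.65
tool_pos: [0.3358, -0.4745, 0.3417]
tool_rot: [179.9, -0.2, 35.6]
force: [0.0, -0.1, -0.4]
grip_width: 0.087
grasp_force: 0.0
```

Emit:
{"fn": "apply_moves", "kwargs": {"moves": [[0.95,-0.311,0,0,0,-0.198,1],[0.95,-0.311,0,0,0,-0.198,1],[0.95,-0.311,0,0,0,-0.198,1],[0.95,-0.311,0,0,0,-0.198,1]]}}

```text
time_s: 2.05
tool_pos: [0.4507, -0.3188, 0.3402]
tool_rot: [180.0, 0.0, 52.0]
force: [0.6, -1.2, -0.9]
grip_width: 0.0872
grasp_force: 0.0
```

Emit:
{"fn": "apply_moves", "kwargs": {"moves": [[0.971,-0.219,0,0,0,-0.209,1],[0.971,-0.219,0,0,0,-0.209,1],[0.971,-0.219,0,0,0,-0.209,1],[0.971,-0.219,0,0,0,-0.209,1]]}}

```text
time_s: 2.45
tool_pos: [0.5355, -0.1386, 0.3403]
tool_rot: [179.9, 0.0, 70.0]
force: [0.2, -0.7, -0.0]
grip_width: 0.0868
grasp_force: 0.0
```

Emit:
{"fn": "apply_moves", "kwargs": {"moves": [[0.893,-0.325,0,0,0,-0.175,1],[0.893,-0.325,0,0,0,-0.175,1],[0.893,-0.325,0,0,0,-0.175,1],[0.893,-0.325,0,0,0,-0.175,1]]}}

```text
time_s: 2.85
tool_pos: [0.5346, 0.0531, 0.3403]
tool_rot: [180.0, -0.0, 85.1]
force: [0.2, -0.6, -0.6]
grip_width: 0.0868
grasp_force: 0.0
```

Emit:
{"fn": "apply_moves", "kwargs": {"moves": [[0.821,-0.373,0.2,0,0,-0.128,1],[0.821,-0.373,0.2,0,0,-0.128,1],[0.821,-0.373,0.2,0,0,-0.128,1],[0.821,-0.373,0.2,0,0,-0.128,1],[0.821,-0.373,0.2,0,0,-0.128,1]]}}

```text
time_s: 3.35
tool_pos: [0.4716, 0.2258, 0.2995]
tool_rot: [-179.9, -0.1, 96.6]
force: [-1.2, 0.4, 0.2]
grip_width: 0.0872
grasp_force: 0.0
```

```bash
cat >> h.py <<'E'
def rect(m,cal,z):
    p=m['pixels'].astype(np.uint8)
    c=max(cv2.findContours(p,0,2)[0],key=cv2.contourArea)
    return cv2.minAreaRect(np.array([at_z(cal,q,z)[:2]*1000 for q in c[:,0]],np.float32))
E
python3 - <<'E'
from h import *
o=env.get_obs();print(o['time_s'],o['tool_pos'],o['tool_rot'],o['qpos'].round(1))
cal=viewer.get_calibration('wrist');print(cal['position'],cal['orientation'])
snap('wrist','w1.png')
m=masks_of('wrist','wood_block')[0]
print(m['conf'],m['location'],rect(m,cal,.038),rect(m,cal,.0))
E
```

```text
3.35 [0.47157172 0.22576468 0.29949552] [-1.79938942e+02 -9.32766711e-02  9.65883390e+01] [ 18.9   4.1 -49.3  92.6   3.   84.7 -24. ]
[0.46126997 0.30106913 0.46228947] [-15.9677382    0.04303595   6.56195052]
0.61 [301.7, 113.4] ((441.3135681152344, 329.05145263671875), (44.72243118286133, 89.59695434570312), 5.134685516357422) ((439.5262451171875, 331.5575866699219), (48.727848052978516, 97.62142181396484), 5.134679794311523)
```

View pics/w1.png

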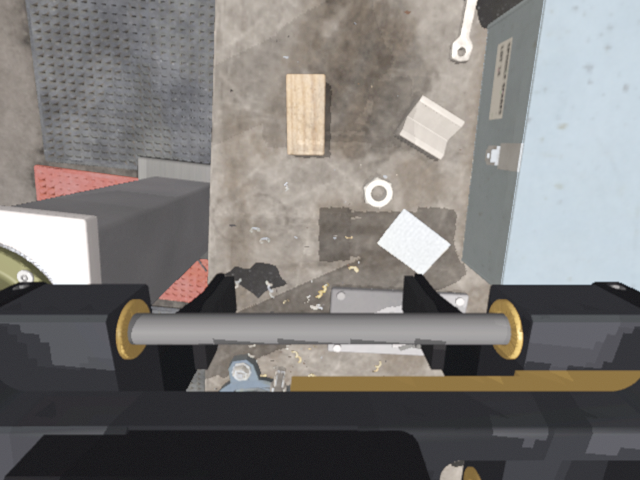

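The wrist view shows the block at (306,114), upright in the picture. Its measured size is 44.7 x 89.6 mm, as it must be. The nut at (378,192) and the V-block at (432,127) are well clear of the fingers.

Run:
```python
from h import *
a=(.444,.299,.11); print(rows(a,95.1)); print(rows((.444,.299,.010),95.1,a,95.1))
```

```text
(array([ 0.409, -0.112,  0.95 ]), np.float64(0.012))
(array([ 0. , -0. ,  0.5]), np.float64(-0.0))
```

Emit:
{"fn": "apply_moves", "kwargs": {"moves": [[0.409,-0.112,0.95,0,0,0.012,1],[0.409,-0.112,0.95,0,0,0.012,1],[0.409,-0.112,0.95,0,0,0.012,1],[0.409,-0.112,0.95,0,0,0.012,1],[0.409,-0.112,0.95,0,0,0.012,1],[0.409,-0.112,0.95,0,0,0.012,1],[0.409,-0.112,0.95,0,0,0.012,1]]}}

```text
time_s: 4.15
tool_pos: [0.4466, 0.2981, 0.1118]
tool_rot: [179.8, -0.0, 94.8]
force: [-0.2, -0.3, 0.2]
grip_width: 0.087
grasp_force: 0.0
```

Run:
```python
from h import *
o=env.get_obs();print(o['tool_pos'],o['tool_rot'])
cal=viewer.get_calibration('wrist'); viewer.read_camera('wrist')
for m in masks_of('wrist','wood_block')[:1]: print(m['conf'],m['location'],rect(m,cal,.038))
print(rows((.444,.299,.010),95.1))
```

```text
[0.44664299 0.29809503 0.11180011] [ 1.79834652e+02 -1.82188862e-02  9.48259645e+01]
0.91 [318.3, 201.0] ((441.01300048828125, 329.5683288574219), (44.35346984863281, 89.42696380615234), 5.997254371643066)
(array([ 0.004, -0.013,  0.511]), np.float64(-0.003))
```

Emit:
{"fn": "apply_moves", "kwargs": {"moves": [[0.004,-0.013,0.2,0,0,-0.008,1],[0.004,-0.013,0.4,0,0,-0.008,1],[0.004,-0.013,0.51,0,0,-0.008,1],[0.004,-0.013,0.51,0,0,-0.008,1],[0.004,-0.013,0.51,0,0,-0.008,1]]}}

```text
time_s: 4.75
tool_pos: [0.443, 0.2997, 0.0095]
tool_rot: [179.9, -0.0, 95.6]
force: [-0.5, 0.7, 1.2]
grip_width: 0.0873
grasp_force: 0.0
```

Emit:
{"fn": "apply_moves", "kwargs": {"moves": [[0,0,0,0,0,0,0],[0,0,0,0,0,0,0],[0,0,0,0,0,0,0],[0,0,0,0,0,0,0],[0,0,0,0,0,0,0],[0,0,0,0,0,0,0],[0,0,0,0,0,0,0],[0,0,0,0,0,0,0]], "grip_force": 40}}

```text
time_s: 5.55
tool_pos: [0.4418, 0.2996, 0.0081]
tool_rot: [180.0, 0.0, 95.7]
force: [0.6, -0.7, 1.7]
grip_width: 0.0446
grasp_force: 40.0
```

Emit:
{"fn": "apply_moves", "kwargs": {"moves": [[0,0,-0.1,0,0,0,0],[0,0,-0.3,0,0,0,0],[0,0,-0.5,0,0,0,0],[0,0,-0.7,0,0,0,0],[0,0,-0.7,0,0,0,0]]}}

```text
time_s: 6.05
tool_pos: [0.4439, 0.3021, 0.153]
tool_rot: [179.5, -0.2, 95.7]
force: [0.2, 0.7, -0.1]
grip_width: 0.0446
grasp_force: 40.0
```

Run:
```python
from h import *
o=env.get_obs();print(o['time_s'],o['tool_pos'],o['tool_rot'],o['grip_width'])
# waypoint: above jig approach, grip 30mm behind block centre; jig (.610,.055) yaw 3.6
y=np.radians(3.6);a=np.array([.610,.055])+(-.135)*np.array([np.cos(y),np.sin(y)])
p=o['tool_pos']; print(a)
b=(.46,.13,.20); print(rows(b,50)); print(rows((*a,.20),3.6,b,50))
```

```text
6.05 [0.4438552  0.3020736  0.15303896] [ 1.79520621e+02 -1.75620381e-01  9.56851112e+01] 0.04458427401834664
[0.47526639 0.04652328]
(array([-0.864, -0.005, -0.235]), np.float64(0.532))
(array([-0.271,  0.327,  0.   ]), np.float64(0.54))
```

Emit:
{"fn": "apply_moves", "kwargs": {"moves": [[-0.2,0,-0.235,0,0,0.08,0],[-0.4,0,-0.235,0,0,0.17,0],[-0.6,0,-0.235,0,0,0.26,0],[-0.8,0,-0.235,0,0,0.35,0],[-0.864,-0.005,-0.235,0,0,0.44,0],[-0.864,-0.005,-0.235,0,0,0.532,0],[-0.864,-0.005,-0.235,0,0,0.532,0]]}}

```text
time_s: 6.75
tool_pos: [0.4569, 0.1267, 0.1939]
tool_rot: [-179.9, 0.1, 49.8]
force: [-0.4, -0.4, -0.9]
grip_width: 0.045
grasp_force: 40.0
```

Emit:
{"fn": "apply_moves", "kwargs": {"moves": [[-0.05,0.06,0,0,0,0.09,0],[-0.1,0.13,0,0,0,0.18,0],[-0.15,0.19,0,0,0,0.27,0],[-0.2,0.25,0,0,0,0.36,0],[-0.25,0.3,0,0,0,0.45,0],[-0.271,0.327,0,0,0,0.54,0],[-0.271,0.327,0,0,0,0.54,0],[-0.271,0.327,0,0,0,0.54,0]]}}

```text
time_s: 7.55
tool_pos: [0.4723, 0.0449, 0.1944]
tool_rot: [-180.0, 0.1, 3.9]
force: [-0.0, 0.6, -1.5]
grip_width: 0.045
grasp_force: 40.0
```

Run:
```python
from h import *
o=env.get_obs();print(o['time_s'],o['tool_pos'],o['tool_rot'],o['qpos'].round(1))
cal=viewer.get_calibration('wrist');print(cal['position'],cal['orientation'])
snap('wrist','w2.png')
for t,z in (('jig',.012),('wood_block',o['tool_pos'][2]+.03)):
  for m in masks_of('wrist',t)[:1]: print(t,m['conf'],m['location'],rect(m,cal,z))
for t,z in (('jig_mouth',.012),('end_stop',.024),('toe',.042)):
  for m in boxes_of('wrist',t)[:2]: print(t,m['conf'],m['location'],at_z(cal,m['location'],z))
```

```text
7.55 [0.4723131  0.04486807 0.19438746] [-1.79963621e+02  6.31911565e-02  3.89639476e+00] [ 31.2  -0.8 -39.1 108.1  -0.6  72.6 -93.8]
[0.54625923 0.05021548 0.35700658] [-1.60719924e+01  1.26002182e-02 -8.61338837e+01]
jig 0.7 [317.3, 69.6] ((603.7796630859375, 55.97271728515625), (123.12857055664062, 103.33770751953125), 3.7358381748199463)
wood_block 0.98 [319.1, 228.4] ((510.14544677734375, 46.69525909423828), (71.22774505615234, 44.99808883666992), 2.196093797683716)
toe 0.76 [315.7, 45.4] [0.6221856  0.05802195 0.042     ]
```

View pics/w2.png

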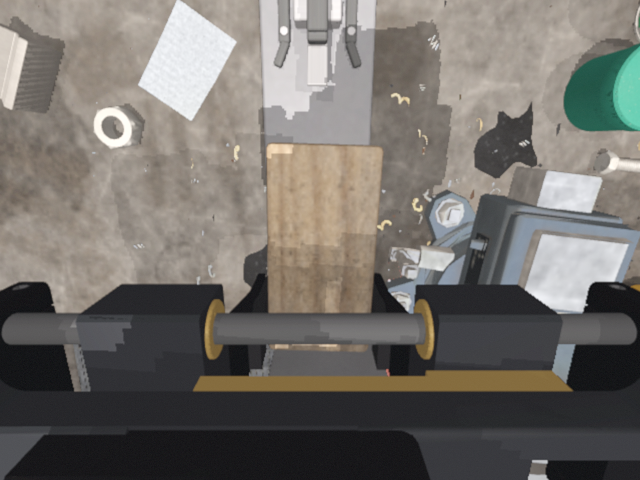

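The view shows the held block's front edge at row 145 (cols 268–382) with the plate behind it (cols 262–372). The flared guides sit near (281,62) and (355,62). Next I fit the edge lines for lateral alignment.

Run:
```python
from h import *
o=env.get_obs();tz=o['tool_pos'][2];tp=o['tool_pos'];yaw=o['tool_rot'][2]
cal=viewer.get_calibration('wrist');im=viewer.read_camera('wrist')
def edges(t,z,r0,r1):
    p=masks_of('wrist',t)[0]['pixels']; res=[]
    for side in (0,1):
        P=[]
        for r in range(r0,r1):
            c=np.flatnonzero(p[r])
            if len(c): P.append(at_z(cal,(c[0] if side==0 else c[-1]+1,r),z)[:2])
        P=np.array(P); k=np.polyfit(P[:,0],P[:,1],1)
        k=np.polyfit(*P[abs(P[:,1]-np.polyval(k,P[:,0]))<.002].T,1)
        res.append(k)
    L,Rr=res; m=(L+Rr)/2
    print(t,'yaws',np.degrees(np.arctan([L[0],Rr[0]])),'width',(np.polyval(L,.55)-np.polyval(Rr,.55))*np.cos(np.arctan(m[0])),'mid y at x=.51,.56,.61',np.polyval(m,[.51,.56,.61]))
edges('jig',.012,5,135); edges('wood_block',tz+.030,160,270)
print(tp,yaw,'tool axis y at .51',tp[1]+np.tan(np.radians(yaw))*(.51-tp[0]))
# sub-pixel-ish gray profile at row 55 and 110
g=cv2.cvtColor(im,cv2.COLOR_RGB2GRAY)
for r in (55,75,110): print(r,g[r,255:380].tolist())
```

```text
jig yaws [3.4621996  3.62659264] width 0.10351930367150912 mid y at x=.51,.56,.61 [0.04977634 0.05287336 0.05597039]
wood_block yaws [1.7049393  1.87016066] width 0.044490300071441856 mid y at x=.51,.56,.61 [0.04605917 0.04761962 0.04918006]
[0.47265826 0.0444182  0.19491082] 3.662847747299158 tool axis y at .51 0.04680867189446855
55 [173, 174, 172, 163, 146, 166, 186, 205, 212, 212, 212, 212, 212, 213, 213, 213, 212, 213, 213, 203, 165, 145, 152, 153, 154, 157, 159, 147, 127, 100, 144, 182, 208, 215, 216, 215, 215, 215, 211, 209, 210, 209, 204, 200, 201, 200, 200, 201, 201, 200, 202, 216, 228, 229, 228, 226, 228, 229, 228, 228, 227, 226, 226, 227, 228, 227, 227, 228, 230, 226, 191, 151, 144, 144, 148, 193, 208, 210, 216, 190, 164, 161, 162, 161, 161, 160, 161, 160, 161, 148, 141, 129, 90, 81, 96, 109, 111, 111, 110, 111, 110, 106, 129, 152, 160, 158, 158, 158, 158, 159, 160, 160, 161, 160, 161, 157, 149, 120, 101, 101, 100, 101, 103, 104, 106]
75 [181, 176, 169, 166, 164, 147, 169, 192, 208, 214, 213, 212, 213, 213, 212, 213, 214, 215, 215, 216, 216, 217, 216, 216, 216, 216, 215, 2
[... 417 characters left out ...]
, 160, 160, 160, 157, 147, 119, 100, 99, 101, 100, 103, 103, 105, 103]
110 [171, 169, 169, 168, 142, 119, 105, 111, 136, 153, 159, 160, 160, 159, 158, 158, 158, 158, 158, 158, 158, 158, 158, 158, 158, 158, 158, 157, 158, 166, 210, 224, 225, 226, 225, 225, 225, 225, 224, 224, 223, 221, 222, 222, 221, 221, 223, 223, 224, 224, 225, 224, 194, 163, 160, 161, 161, 162, 161, 161, 160, 160, 160, 160, 159, 160, 161, 160, 161, 162, 161, 162, 162, 163, 163, 163, 162, 162, 162, 163, 163, 163, 163, 162, 162, 162, 161, 162, 161, 161, 160, 160, 159, 160, 162, 162, 162, 162, 162, 161, 161, 160, 160, 161, 160, 161, 161, 160, 160, 161, 160, 160, 161, 152, 141, 124, 123, 124, 124, 121, 117, 119, 121, 123, 122]
```

Run:
```python
from h import *
cal=viewer.get_calibration('wrist')
for q in ((281,65),(356,65)): print(at_z(cal,q,.02))
print(rows((.495,.0483,.06),5.3))
```

```text
[0.61059386 0.08716817 0.02      ]
[0.6148042 0.0196363 0.02     ]
(array([ 0.113, -0.014,  0.675]), np.float64(-0.02))
```

Emit:
{"fn": "apply_moves", "kwargs": {"moves": [[0.113,-0.014,0.15,0,0,-0.02,0],[0.113,-0.014,0.3,0,0,-0.02,0],[0.113,-0.014,0.45,0,0,-0.02,0],[0.113,-0.014,0.6,0,0,-0.02,0],[0.113,-0.014,0.675,0,0,-0.02,0],[0.113,-0.014,0.675,0,0,-0.02,0],[0.113,-0.014,0.675,0,0,-0.02,0]]}}

```text
time_s: 8.7
tool_pos: [0.4958, 0.0483, 0.0608]
tool_rot: [-180.0, -0.1, 5.3]
force: [-0.6, -0.3, -0.0]
grip_width: 0.045
grasp_force: 40.0
```

```bash
cat >> h.py <<'E'
def edges(t,z,r0,r1,xs,cal):
    p=masks_of('wrist',t)[0]['pixels']; res=[]
    for side in (0,1):
        P=[]
        for r in range(r0,r1):
            c=np.flatnonzero(p[r])
            if len(c): P.append(at_z(cal,(c[0] if side==0 else c[-1]+1,r),z)[:2])
        P=np.array(P); k=np.polyfit(P[:,0],P[:,1],1)
        k=np.polyfit(*P[abs(P[:,1]-np.polyval(k,P[:,0]))<.002].T,1)
        res.append(k)
    L,Rr=res; m=(L+Rr)/2
    print(t,'yaws',np.degrees(np.arctan([L[0],Rr[0]])),'width',(np.polyval(L,.6)-np.polyval(Rr,.6))*np.cos(np.arctan(m[0])),'mid y',np.polyval(m,xs))
E
python3 - <<'E'
from h import *
o=env.get_obs();tp=o['tool_pos'];print(o['time_s'],tp,o['tool_rot'])
cal=viewer.get_calibration('wrist');im=snap('wrist','w3.png')
edges('jig',.012,5,125,[.5,.55,.6],cal); edges('wood_block',tp[2]+.030,165,265,[.5,.55,.6],cal)
for q in boxes_of('wrist','toe')[:1]: print(q['location'])
E
```

```text
8.7 [0.4958254  0.0482746  0.06078095] [-1.79996342e+02 -6.00996403e-02  5.27050956e+00]
jig yaws [3.64413035 3.68009409] width 0.10290962361239744 mid y [0.04902621 0.05222637 0.05542652]Traceback (most recent call last):
  File "<stdin>", line 4, in <module>
  File "h.py", line 32, in edges
    p=masks_of('wrist',t)[0]['pixels']; res=[]
      ~~~~~~~~~~~~~~~~~~~^^^
IndexError: list index out of range
```

View pics/w3.png

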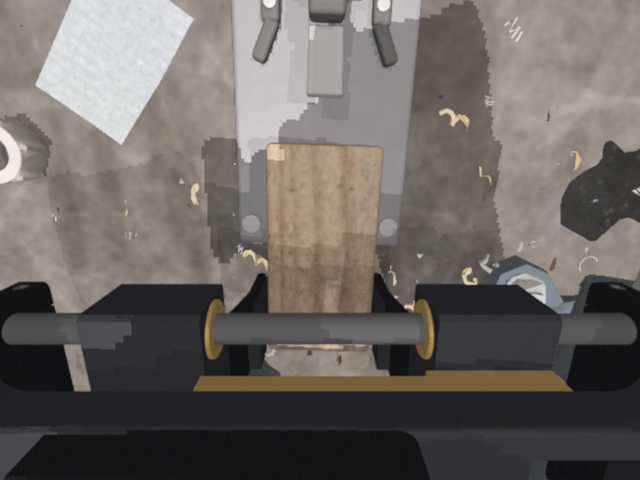

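The picture shows the plate front corners near (240,243) and (398,243), and the tongue tip at row 95 (cols 308–342). The guide tips are at (261,60) and (389,63), and the block front is at row 145 (cols 268–382).

Run:
```python
from h import *
cal=viewer.get_calibration('wrist');z=env.get_obs()['tool_pos'][2]+.030
print('camera',cal['position'],cal['orientation'])
def s(n,q,zz):
    p=at_z(cal,q,zz);print(n,p.round(4),'off jig midline',round((p[1]-(.0522+.064*(p[0]-.55)))*1000,1))
s('plate front',(240,243),.012);s('plate front',(398,243),.012)
s('guideL',(261,60),.02);s('guideR',(389,63),.02)
s('tongueL',(308,95),.058);s('tongueR',(343,95),.058)
s('blkFL',(268,147),z);s('blkFR',(383,147),z);s('blkL',(268,265),z);s('blkR',(376.5,265),z)
```

```text
camera [0.56963071 0.05548868 0.22446613] [-1.58405787e+01 -6.17797672e-02 -8.47707812e+01]
plate front [0.5022 0.1008 0.012 ] off jig midline 51.6
plate front [ 0.5115 -0.002   0.012 ] off jig midline -51.7
guideL [0.6099 0.0906 0.02  ] off jig midline 34.5
guideR [0.6148 0.0209 0.02  ] off jig midline -35.4
tongueL [0.5899 0.0621 0.058 ] off jig midline 7.4
tongueR [0.5914 0.0463 0.058 ] off jig midline -8.6
blkFL [0.5663 0.0743 0.0915] off jig midline 21.1
blkFR [0.5703 0.031  0.0915] off jig midline -22.5
blkL [0.5189 0.0719 0.0915] off jig midline 21.7
blkR [0.523  0.027  0.0915] off jig midline -23.5
```

Emit:
{"fn": "apply_moves", "kwargs": {"moves": [[0,0,0.08,0,0,0,0],[0,0,0.15,0,0,0,0],[0,0,0.18,0,0,0,0],[0,0,0.195,0,0,0,0],[0,0,0.2,0,0,0,0],[0,0,0.2,0,0,0,0]]}}

```text
time_s: 9.45
tool_pos: [0.4955, 0.0482, 0.0203]
tool_rot: [180.0, -0.0, 5.3]
force: [-0.5, 0.1, -0.4]
grip_width: 0.045
grasp_force: 40.0
```

Run:
```python
from h import *
o=env.get_obs();p=o['tool_pos'];print(p,o['force'],o['wrist_torque'])
d=np.array([np.cos(np.radians(3.65)),np.sin(np.radians(3.65)),0]); n=np.array([-d[1],d[0],0])
for s in (.02,.03,.045): print(s,rows(p+s*d+.0003*n,o['tool_rot'][2]))
```

```text
[0.49551579 0.04821062 0.02027735] [-0.52179179  0.10382463 -0.36150285] [-0.03324564  0.01325036  0.037979  ]
0.02 (array([0.1  , 0.001, 0.   ]), np.float64(-0.0))
0.03 (array([0.15 , 0.003, 0.   ]), np.float64(-0.0))
0.045 (array([0.225, 0.005, 0.   ]), np.float64(-0.0))
```

Emit:
{"fn": "apply_moves", "kwargs": {"moves": [[0.03,0,0.003,0,0,0,0],[0.06,0.001,0.005,0,0,0,0],[0.09,0.001,0.005,0,0,0,0],[0.12,0.002,0.005,0,0,0,0],[0.12,0.002,0.005,0,0,0,0]]}}

```text
time_s: 9.95
tool_pos: [0.5212, 0.0501, 0.0201]
tool_rot: [180.0, -0.2, 5.3]
force: [1.0, -0.1, 4.5]
grip_width: 0.0448
grasp_force: 40.0
```

Emit:
{"fn": "apply_moves", "kwargs": {"moves": [[0.015,0,0,0,0,0,0],[0.03,0.001,0,0,0,0,0],[0.045,0.001,0,0,0,0,0],[0.06,0.002,0,0,0,0,0],[0.075,0.002,0,0,0,0,0],[0.075,0.002,0,0,0,0,0]]}}

```text
time_s: 10.55
tool_pos: [0.5342, 0.051, 0.0201]
tool_rot: [180.0, 0.0, 5.3]
force: [-3.6, -0.4, 9.0]
grip_width: 0.0446
grasp_force: 40.0
```

Emit:
{"fn": "apply_moves", "kwargs": {"moves": [[0.015,0,-0.002,0,0,0,0],[0.03,0.001,-0.002,0,0,0,0],[0.045,0.001,-0.002,0,0,0,0],[0.05,0.001,-0.002,0,0,0,0]]}}

```text
time_s: 10.95
tool_pos: [0.5382, 0.0512, 0.02]
tool_rot: [179.9, 0.7, 5.3]
force: [-19.9, -1.8, 23.5]
grip_width: 0.0446
grasp_force: 40.0
```

Emit:
{"fn": "apply_moves", "kwargs": {"moves": [[0.015,0,0,0,0,0,0],[0.03,0.001,0,0,0,0,0],[0.045,0.001,0,0,0,0,0],[0.05,0.001,0,0,0,0,0]]}}

```text
time_s: 11.35
tool_pos: [0.5461, 0.0516, 0.0198]
tool_rot: [179.8, 1.0, 5.3]
force: [-25.3, -2.1, 29.1]
grip_width: 0.0446
grasp_force: 40.0
```

Emit:
{"fn": "apply_moves", "kwargs": {"moves": [[0,0,-0.004,0,0,0,0],[0,0,-0.008,0,0,0,0],[0,0,-0.008,0,0,0,0]]}}

```text
time_s: 11.65
tool_pos: [0.5461, 0.0516, 0.0199]
tool_rot: [179.9, 0.9, 5.3]
force: [-19.5, -1.0, 14.7]
grip_width: 0.0446
grasp_force: 40.0
```

Emit:
{"fn": "apply_moves", "kwargs": {"moves": [[0.01,0,-0.005,0,0,0,0],[0.02,0.001,-0.005,0,0,0,0],[0.03,0.001,-0.005,0,0,0,0],[0.03,0.001,-0.005,0,0,0,0]]}}

```text
time_s: 12.05
tool_pos: [0.55, 0.0518, 0.0198]
tool_rot: [179.9, 1.2, 5.3]
force: [-17.9, -1.1, 9.7]
grip_width: 0.0448
grasp_force: 40.0
```

Emit:
{"fn": "apply_moves", "kwargs": {"moves": [[0.01,0,-0.001,0,0,0,0],[0.02,0.001,-0.002,0,0,0,0],[0.03,0.001,-0.003,0,0,0,0],[0.04,0.001,-0.003,0,0,0,0],[0.04,0.001,-0.003,0,0,0,0]]}}

```text
time_s: 12.55
tool_pos: [0.5631, 0.0527, 0.0199]
tool_rot: [180.0, 0.6, 5.3]
force: [-5.9, 0.2, -4.1]
grip_width: 0.0444
grasp_force: 40.0
```

Run:
```python
from h import *
o=env.get_obs();print(o['tool_pos'],o['tool_rot'],o['force'])
a=snap('wrist','w4.png'); b=snap('scene','s4.png')
cs=viewer.get_calibration('scene'); print(proj(cs,np.array([[.6,.054,.02],[.56,.05,.03]])))
v=np.vstack([cv2.resize(a[0:280,200:440],None,fx=1.5,fy=1.5)[:, :360], ])
w=cv2.resize(b[160:300,210:370],(480,420),interpolation=2)
out=np.zeros((420,840,3),np.uint8); out[:420,:360]=v[:420]; out[:,360:]=w
cv2.imwrite('pics/c4.png',out[:,:800,::-1])
```

```text
[0.56312201 0.05272549 0.01991333] [179.98319687   0.57916023   5.26492133] [-5.92171916  0.16453739 -4.08624179]
[[294.03204472 237.83586595]
 [304.06405485 246.62983908]]
```

View pics/c4.png

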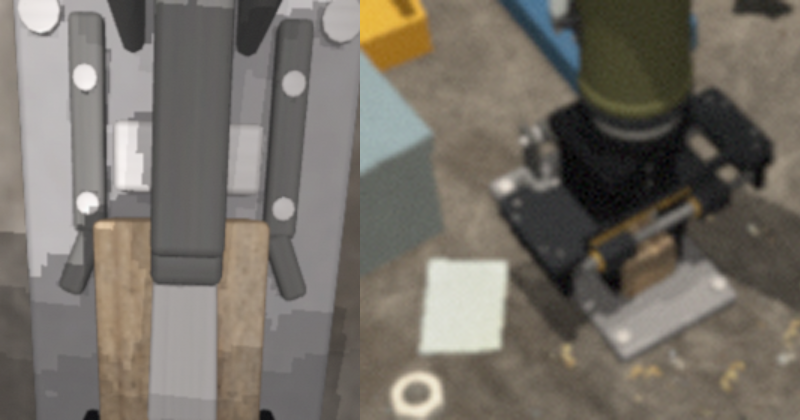

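The arm is now on the block's top. The block sits between the fences, with its front edge at wrist row 146 and the stop's near edge at about row 127.

Run:
```python
from h import *
cal=viewer.get_calibration('wrist')
for q,z in (((263,146),.050),((379,146),.050),((275,128),.0365),((376,128),.0365)): print(at_z(cal,q,z).round(4))
```

```text
[0.6335 0.0806 0.05  ]
[0.6375 0.0374 0.05  ]
[0.6405 0.0782 0.0365]
[0.6443 0.0372 0.0365]
```

Emit:
{"fn": "apply_moves", "kwargs": {"moves": [[0.007,0,0,0,0,0,0],[0.014,0,0,0,0,0,0],[0.018,0,0,0,0,0,0],[0.018,0,0,0,0,0,0]]}}

```text
time_s: 13.05
tool_pos: [0.5664, 0.053, 0.0199]
tool_rot: [180.0, 0.6, 5.3]
force: [-7.4, 1.1, -4.0]
grip_width: 0.0446
grasp_force: 40.0
```

Emit:
{"fn": "apply_moves", "kwargs": {"moves": [[0,0,0,0,0,0,0.7],[0,0,0,0,0,0,0.8],[0,0,0,0,0,0,0.8],[0,0,0,0,0,0,0.8],[0,0,0,0,0,0,0.8]]}}

```text
time_s: 13.55
tool_pos: [0.572, 0.0536, 0.0229]
tool_rot: [180.0, -0.1, 5.3]
force: [0.3, 1.2, -0.7]
grip_width: 0.0685
grasp_force: 0.0
```

Emit:
{"fn": "apply_moves", "kwargs": {"moves": [[-0.05,0,0,0,0,0,0.8],[-0.1,0,0,0,0,0,0.8],[-0.15,-0.003,0,0,0,0,0.8],[-0.2,-0.005,0,0,0,0,0.8],[-0.2,-0.005,0,0,0,0.019,0.8],[-0.2,-0.005,0,0,0,0.019,0.8]]}}

```text
time_s: 14.15
tool_pos: [0.5316, 0.0506, 0.0228]
tool_rot: [180.0, -0.0, 3.6]
force: [-1.3, -0.5, 0.8]
grip_width: 0.0696
grasp_force: 0.0
```

Emit:
{"fn": "apply_moves", "kwargs": {"moves": [[0,0,0,0,0,0,0],[0,0,0,0,0,0,0],[0,0,0,0,0,0,0],[0,0,0,0,0,0,0],[0,0,0,0,0,0,0],[0,0,0,0,0,0,0],[0,0,0,0,0,0,0],[0,0,0,0,0,0,0]], "grip_force": 10}}

```text
time_s: 14.95
tool_pos: [0.5316, 0.0508, 0.0225]
tool_rot: [180.0, -0.0, 3.6]
force: [0.6, 0.9, -0.4]
grip_width: 0.014
grasp_force: 0.0
```

Run:
```python
from h import *
o=env.get_obs();p=o['tool_pos'];print(p,o['tool_rot'],o['force'],o['grip_width'])
cal=viewer.get_calibration('wrist');a=snap('wrist','w5.png')
print('midline y at tcp',.0522+.064*(p[0]-.55))
m=masks_of('wrist','wood_block')
if m: print(m[0]['conf'],rect(m[0],cal,.05))
```

```text
[0.53162959 0.05084248 0.02253525] [ 1.79994121e+02 -6.28856539e-04  3.62698902e+00] [ 0.61607033  0.85126762 -0.3544021 ] 0.014012970410055064
midline y at tcp 0.051024293671984876
0.72 ((594.0597534179688, 55.954078674316406), (89.22341918945312, 45.05949401855469), 4.572136402130127)
```

View pics/w5.png

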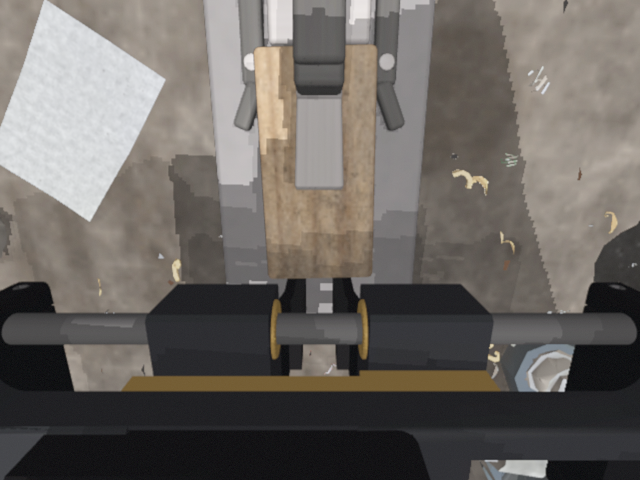

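The fingers are closed behind the block, whose rear edge is at row 277. It sits in line with the channel with a 3–4 mm gap left to the stop. Next I push home while watching the force.

Emit:
{"fn": "apply_moves", "kwargs": {"moves": [[0,0,0,0,0,0,0],[0,0,0,0,0,0,0],[0.01,0,0,0,0,0,0],[0.02,0,0,0,0,0,0],[0.03,0,0,0,0,0,0],[0.035,0,0,0,0,0,0],[0.035,0,0,0,0,0,0]]}}

```text
time_s: 15.75
tool_pos: [0.5388, 0.0513, 0.0225]
tool_rot: [-180.0, -0.0, 3.6]
force: [-1.1, 1.0, 0.3]
grip_width: 0.0008
grasp_force: 0.0
```

Emit:
{"fn": "apply_moves", "kwargs": {"moves": [[0.005,0,0,0,0,0,0],[0.01,0,0,0,0,0,0],[0.015,0,0,0,0,0,0],[0.015,0,0,0,0,0,0]]}}

```text
time_s: 16.15
tool_pos: [0.5395, 0.0514, 0.0222]
tool_rot: [180.0, 0.3, 3.6]
force: [-6.1, -0.6, 6.0]
grip_width: 0.0002
grasp_force: 3.2
```

Emit:
{"fn": "apply_moves", "kwargs": {"moves": [[0.005,0,0,0,0,0,0],[0.01,0,0,0,0,0,0],[0.015,0,0,0,0,0,0],[0.015,0,0,0,0,0,0]]}}

```text
time_s: 16.55
tool_pos: [0.5402, 0.0517, 0.022]
tool_rot: [179.9, 0.5, 3.7]
force: [-11.3, -1.0, 9.9]
grip_width: 0.0005
grasp_force: 6.2
```

Emit:
{"fn": "apply_moves", "kwargs": {"moves": [[0.005,0,0,0,0,0,0],[0.01,0,0,0,0,0,0],[0.01,0,0,0,0,0,0]]}}

```text
time_s: 16.85
tool_pos: [0.542, 0.052, 0.022]
tool_rot: [179.9, 0.5, 3.7]
force: [-12.2, -0.2, 10.4]
grip_width: 0.0002
grasp_force: 6.3
```

Emit:
{"fn": "apply_moves", "kwargs": {"moves": [[0,0,-0.004,0,0,0,0],[0.005,0,-0.008,0,0,0,0],[0.005,0,-0.008,0,0,0,0]]}}

```text
time_s: 17.15
tool_pos: [0.5429, 0.052, 0.0223]
tool_rot: [180.0, 0.5, 3.7]
force: [-8.5, 0.3, 0.3]
grip_width: 0.0008
grasp_force: 4.2
```

Emit:
{"fn": "apply_moves", "kwargs": {"moves": [[0.005,0,0,0,0,0,0],[0.01,0,0,0,0,0,0],[0.01,0,0,0,0,0,0]]}}

```text
time_s: 17.45
tool_pos: [0.5428, 0.0521, 0.0221]
tool_rot: [179.9, 0.8, 3.7]
force: [-14.4, -0.2, 5.7]
grip_width: 0.0001
grasp_force: 7.1
```

Emit:
{"fn": "apply_moves", "kwargs": {"moves": [[0.004,0,-0.003,0,0,0,0],[0.007,0,-0.005,0,0,0,0],[0.007,0,-0.005,0,0,0,0]]}}

```text
time_s: 17.75
tool_pos: [0.5428, 0.0522, 0.0222]
tool_rot: [180.0, 1.0, 3.7]
force: [-15.4, -0.1, 3.3]
grip_width: 0.0005
grasp_force: 7.6
```

Emit:
{"fn": "apply_moves", "kwargs": {"moves": [[-0.05,0,0,0,0,0,0],[-0.1,0,0,0,0,0,0],[-0.2,0,0,0,0,0,0],[-0.25,0,-0.1,0,0,0,0],[-0.25,0,-0.25,0,0,0,0],[-0.25,0,-0.3,0,0,0,0],[-0.25,0,-0.3,0,0,0,0]]}}

```text
time_s: 18.45
tool_pos: [0.5031, 0.0488, 0.0872]
tool_rot: [179.9, -0.3, 3.6]
force: [1.1, -0.3, 0.1]
grip_width: 0.0005
grasp_force: 0.0
```

Run:
```python
from h import *
o=env.get_obs();p=o['tool_pos'];print(o['time_s'],p,o['tool_rot'],o['force'])
cal=viewer.get_calibration('wrist');a=snap('wrist','w6.png')
m=masks_of('wrist','wood_block')
if m: print(m[0]['conf'],rect(m[0],cal,.05))
cv2.imwrite('pics/c6.png',cv2.resize(a[0:280,200:440],None,fx=2.1,fy=2.1,interpolation=2)[:,:,::-1])
```

```text
18.45 [0.50308351 0.0487807  0.08717209] [179.92939914  -0.31121309   3.59989529] [ 1.06563526 -0.26774527  0.10241532]
0.7 ((597.2445068359375, 56.25966262817383), (89.7695541381836, 45.154998779296875), 3.878631830215454)
```

View pics/c6.png

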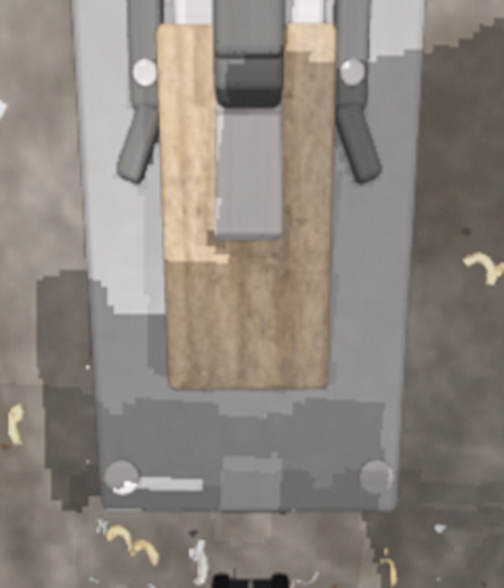

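The block lies straight in the channel under the arm. Its yaw is 3.9° against the jig's 3.65°. Its front face is at x ≈ 0.642, which matches the stop face I measured before the push.

```bash
python3 -c "
from h import *
print(env.sign_off())"
```

```text
the job is handed in; nothing more can be done
None
```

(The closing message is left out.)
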